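# Pry open the control box

### The job

The control box on the bench has to be opened for inspection, and its stiff hinged cover has no handle: take the wooden-handled pry tool, slip its blade into the notch in the box's front under the cover, and gently lever and push the cover up with the tool until it stands upright or leans back. Touch the box with the tool only, never with the gripper or arm. Then lay the tool down gently, flat on the black rubber mat with its whole length on the mat, and leave the other things on the bench where they are.

Things in the scene. Friction and masses are not known exactly. Their poses are not given: they have to be found in the camera images.
- box: grey steel control box, 110 mm deep (its x), 160 mm wide (its y), 80 mm high without the cover, fixed to the bench by a 22 mm wide flange at each side; walls 4 mm. Origin under its centre; its -x side is the front, with the notch, and faces roughly to the robot. Low switchgear inside, up to 55 mm high. The cover is a part of it.
- notch (a point): middle of the notch's mouth in the outer face of the front wall, at the top: the notch is 56 mm wide (along y), 10 mm high, from 70 to 80 mm above the bench; the cover's underside closes its top, and behind the 4 mm wall the box is open inside. The point lies 75 mm above the bench; its axes are the box's, +x leads in.
- cover (a joint): angle of the box's cover: 0 shut, 1.57 upright, stop at 1.9. A plate 110 x 160 x 6 mm that lies flush on the walls, hinged along the box's far (+x) top edge; its hinge is stiff and it stays where it is left. About 4 N under its front edge moves it.
- cover_hinge (a point): middle of the hinge line, at the box's far top edge, 80 mm above the bench; the line runs along the box's y
- cover_edge (a point): middle of the underside of the cover's front edge, 110 mm from the hinge line; moves with the cover
- pry: pry tool, 195 mm long, 0.15 kg, lying on its handle: wooden handle 110 mm long (its x) x 24 mm wide (y) x 28 mm high (z), and a flat steel blade 85 mm long, 22 mm wide (y), 4 mm thick (z), out of the handle's +x end at its mid height. Origin under the handle's centre, on the underside.
- pry_grip (a point): middle of the handle's height, 15 mm from the handle's centre towards the blade: near the tool's balance point and a good place to grip across the 24 mm width
- pry_tip (a point): middle of the blade's tip edge, 140 mm from the handle's centre along the tool's +x, at mid thickness (14 mm above the underside)
- pry_end (a point): centre of the handle's butt, 55 mm from the handle's centre along -x
- mat: flat black rubber mat, 270 mm (its x) x 130 mm (its y), 4 mm thick, fixed to the bench; origin under its centre
- screwdriver: a screwdriver with a black handle, 200 mm long, lying near the right side of the bench; a bystander; origin under its middle
- tape: a roll of grey tape lying flat, 90 mm across, 45 mm high; a bystander; origin under its centre
- offcut: a wooden block, 70 x 90 x 45 mm; a bystander; origin under its centre
- can: an upright can, 60 mm across, 130 mm high; a bystander; origin under its centre
- mug: a white mug, 80 mm across, 90 mm high, handle to its own +y; a bystander; origin under its centre

How it is judged (in metres and radians):
On the way, in this order (a step that is already met when the one before it is completed fails the run):
1. the tool has levered the cover off its seat (more than 0.12 rad) and is bearing on it (value of joint cover above 0.12 rad and contact force between pry and box above 0.3 N), for 0.1 s.
2. the cover stands upright or leans back (more than 1.35 rad) (value of joint cover above 1.35 rad), for 0.2 s.
At the end, for the whole second after the job is handed in: the cover stands open at more than 1.35 rad (about upright) and at rest; the pry tool lies at rest on the rubber mat, released, its tip and butt both over the mat (within 135 mm along and 65 mm across of its centre) and lower than 32 mm above the bench (value of joint cover above 1.35 rad and x of pry_tip in the frame of mat between -0.135 and 0.135 m and y of pry_tip in the frame of mat between -0.065 and 0.065 m and height (world z) of each of pry_tip, pry_end below 0.032 m and x of pry_end in the frame of mat between -0.135 and 0.135 m and y of pry_end in the frame of mat between -0.065 and 0.065 m and contact force between pry and mat above 0.3 N and linear speed of pry below 0.03 m/s and velocity of joint cover below 0.1 rad/s); the robot touches nothing.
It fails at once if the gripper or arm touches the box or its cover (more than 1 N) (contact force between any of the fingers, the arm and box above 1 N).
It fails at once if the tool presses on the box or cover with more than 25 N (contact force between pry and box above 25 N).
It fails at once if the tool is dropped: untouched by the fingers with its grip point more than 50 mm above the bench (height (world z) of pry_grip above 0.05 m and contact force between the fingers and pry below 0.1 N).
It fails at once if a bystander is moved more than 30 mm (distance of any of screwdriver, tape, offcut, can, mug from where it was at the start of the episode above 0.03 m).
It also fails if it takes over 61 s, if anything falls off the work surface, if the arm or the gripper's body presses on something with over 40 N, if the wrist force passes 120 N, or if a joint passes its speed limit or range.

### The arm

A 6-joint arm with a two-finger parallel gripper is mounted at the origin on the work surface. World frame = base frame: x ahead of the robot, y to its left, z up, the work surface at z = 0. Lengths are in mm, angles in rad, forces in N, time in s.
With the tool pointing down it reaches from about 400 to 925 mm from the base axis. Payload 12.5 kg.
Tool frame: the origin (TCP) lies midway between the tips of the shut fingers; the grasp point (between the pads) lies 19 mm behind it; z points along the fingers, y is the line along which they close (so a half turn about z gives the same grasp; the last joint's range is limited). The gripper opens to 95 mm and grips with 3 to 60 N. Pads are 20 mm wide; open, the fingers measure 119 mm over their backs; the gripper's body (75 mm by 180 mm) begins 59 mm behind the grasp point.
Start: joints at [1.06, 0.491, 1.559, -0, 1.092, -0.106], TCP at [246.132, 574.513, 214.661] pointing down, gripper open.
Joint ranges: [-3.1, 3.1], [-0.84, 2.19], [0.05, 2.79], [-1.13, 4.28], [0.06, 2.93], [-2.69, 2.69]. Speed limits (rad/s): [2.22, 2.22, 2.79, 3.14, 3.14, 3.14].

### API

Orientations are given as [roll, pitch, yaw] about the fixed x, y, z axes, in that order (R = Rz(yaw) Ry(pitch) Rx(roll)).
In Python, from cell import readout, eyes, env gives the robot as it stands.
- The arm moves only by the tool move_arm, never from a script. Its argument "plan" is a list of rows, each a list of 3 entries, a list of its own where there are three numbers: the turn, a rotation vector about the tool's x, y, z in degrees, then the shift along the tool's x, y, z in m, then the gripper command: -1 is shut, 1 is fully open, values between are in proportion. In form: [[[ax, ay, az], [x, y, z], jaw], ...]. A call has 1 to 5 rows; each row is the pose to reach, as a shift and turn from the pose commanded when the call began, along the tool's axes at that moment; what a row does not reach only later rows make up. A row lasts 1/8 s, in which the tool goes at most 62.5 mm and 10.7 degrees, less where a joint would pass 70% of its speed; a pose out of reach is approached as far as the arm can. A call with a gripper value outside its range is refused whole. The fingers move at their own pace and stop on an object; the grip force is fixed at half the most. Time passes only in rows, so rows that repeat a pose let the fingers close. It gives the time, the measured TCP pose, the force, the opening and the grip force at its end, in the units of the state.
- readout.state(): the state, without advancing time (a new reading comes with each control period).
- eyes.read_camera(name): name is "side" or "top"; returns a dict with "img" (384x512x3 uint8, red, green, blue), "K" (3x3 intrinsics, pixels), "extrinsics" (4x4, takes a point from camera to world coordinates). Camera axes: x right, y up, looking along -z (the intrinsics and any distortion apply to the point x, -y, -z); pixel columns grow to the right and rows downward; lengths in mm; the calibration is good to about 2 mm. A picture is of the moment at which its call begins. There is no depth.
- env.job_done(): hands the job in; it is judged then, once.
Trained networks look in a picture, given as the dict that the camera call returned (one of the last four; its "shot" number tells which), for a name from the list of things; names that differ only in an ending like _2 or _b are one class to them, and where a whole thing is asked for, a point or a joint stands for the part that bears it (a point fixed in the world has none). Each returns a list of dicts, best first, with "score" (0 to 1); they miss things now and then, are a little off and sometimes report something else, mostly with a low value. They report only what shows in the picture. A call takes as long as a camera call.
- eyes.cut_out(picture, name): "mask" (384x512 bool, what is visible of it) and "uv" ([column, row] in pixels, amid what is visible of it).
The state is a dict: "t": time; "joints": joint angles; "qvel": joint speeds; "tau": joint torques, N m; "eef_pos": TCP position; "tcp_rot": TCP orientation; "ft_force": force on the tool from outside, world axes, zero at the start; "moment": the same for the moment, N m; "opening": opening from 0.0 (shut) to 1.0 (fully open); "grip_force": force on a finger pad.
Only numpy, scipy, OpenCV 4.12 (cv2) and the standard library are available. Lean on these libraries where they do the work, as an engineer would, in place of code of your own. Each camera call takes 0.05 s, during which the arm holds its last target. There are 200 camera calls.

## Working session

There is one attempt and no reset: what is moved stays moved. The work goes in short steps, Python scripts to look and compute and a tool call to move; the robot and the scene stay as the last step left them, time stands still between calls to the robot, and variables do not carry over. Pictures are saved under pics/ and viewed, at most 10 in all, crops included, and the job is handed in when it is done.

Besides the shell and the picture viewer there is one more tool, called after ">>>" as name([rows], argument=value, ...), one row to a line, values as JSON. move_arm: Moves the arm, as the interface text tells. Its arguments: {"type":"object","properties":{"plan":{"type":"array","items":{"type":"array"}}},"required":["plan"]}

```bash
ls; mkdir -p pics; python3 - <<'E'
from cell import readout, eyes, env
import cv2, numpy as np
np.set_printoptions(precision=2,suppress=True)
print(readout.state())
for n in ("top","side"):
    p=eyes.read_camera(n); print(n,p["K"],p["extrinsics"],[k for k in p])
    cv2.imwrite(f"pics/{n}0.png",p["img"][:,:,::-1])
    for o in ("box","pry","mat","cover","notch","screwdriver","tape","offcut","can","mug"):
        try:
            r=eyes.cut_out(p,o)
            print(o,[(round(d["score"],2),d["uv"],cv2.minAreaRect(np.argwhere(d["mask"])[:,::-1].astype(np.float32))) for d in r[:2]])
        except Exception as e: print(o,e)
E
```

```text
pics
{'t': 0.0, 'joints': array([ 1.06,  0.49,  1.56, -0.  ,  1.09, -0.11]), 'qvel': array([ 0., -0.,  0.,  0.,  0., -0.]), 'tau': array([  0.  , -61.27, -25.82,   0.07,   0.05,  -0.  ]), 'eef_pos': array([246.02, 574.29, 214.06]), 'tcp_rot': array([-3.14, -0.  ,  2.74]), 'ft_force': array([-0.31,  0.14, -0.16]), 'moment': array([-0.06, -0.01, -0.01]), 'grip_force': 0.0, 'opening': 1.0007381122332806}
top [[360.99   0.   250.25]
 [  0.   360.99 197.27]
 [  0.     0.     1.  ]] [[   0.01    0.98   -0.19  329.25]
 [  -1.      0.01   -0.03  -66.31]
 [  -0.03    0.19    0.98 1283.32]
 [   0.      0.      0.      1.  ]] ['img', 'K', 'extrinsics', 'shot']
box [(0.94, [256.8, 162.1], ((254.34616088867188, 161.26922607421875), (38.590545654296875, 55.956295013427734), 74.74488067626953)), (0.34, [152.1, 215.1], ((152.6352996826172, 216.6411895751953), (8.677218437194824, 54.77494430541992), 12.52880859375))]
pry [(0.91, [153.3, 222.2], ((152.38462829589844, 216.57691955566406), (8.432992935180664, 54.324161529541016), 11.309932708740234)), (0.62, [256.8, 164.5], ((254.41543579101562, 161.483
[... 1929 characters left out ...]
474121094), 53.13010025024414))]
notch [(0.72, [291.4, 199.1], ((292.2911376953125, 197.67364501953125), (66.53943634033203, 46.661834716796875), 57.38075256347656))]
screwdriver [(0.72, [236.2, 323.9], ((251.95013427734375, 323.00250244140625), (8.789020538330078, 68.21479034423828), 87.1375961303711))]
tape [(0.6, [292.7, 144.8], ((293.5, 145.0), (20.0, 23.0), 90.0)), (0.29, [216.1, 147.0], ((223.0, 145.0), (10.0, 48.0), 90.0))]
offcut [(0.86, [316.6, 241.4], ((317.0, 245.5), (27.0, 26.0), 90.0))]
can [(0.63, [314.3, 273.2], ((314.79998779296875, 275.3999938964844), (24.0416316986084, 49.78031921386719), 8.13010311126709))]
mug [(0.87, [273.1, 125.3], ((270.5, 124.0), (28.0, 21.0), 90.0))]
```

```bash
python3 - <<'E'
import cv2
a=cv2.imread("pics/top0.png")[110:290,80:420]; b=cv2.imread("pics/side0.png")[90:350,140:400]
cv2.imwrite("pics/topc.png",cv2.resize(a,None,fx=2.35,fy=2.35,interpolation=cv2.INTER_CUBIC))
cv2.imwrite("pics/sidec.png",cv2.resize(b,None,fx=2.3,fy=2.3,interpolation=cv2.INTER_CUBIC))
E
```

```text
(no output)
```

View pics/topc.png

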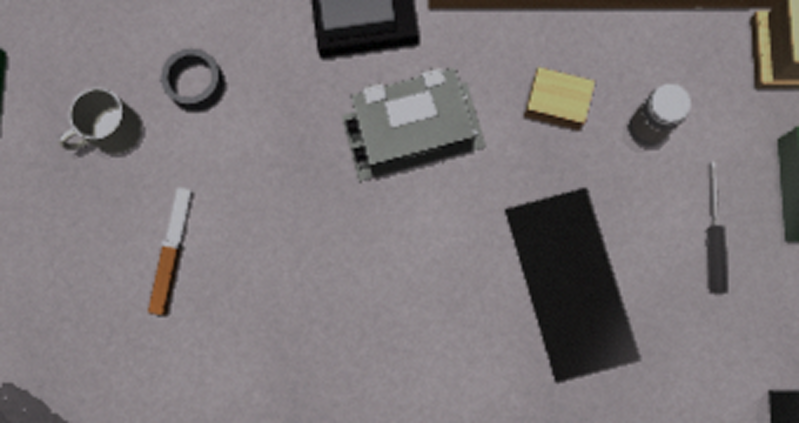

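View pics/sidec.png

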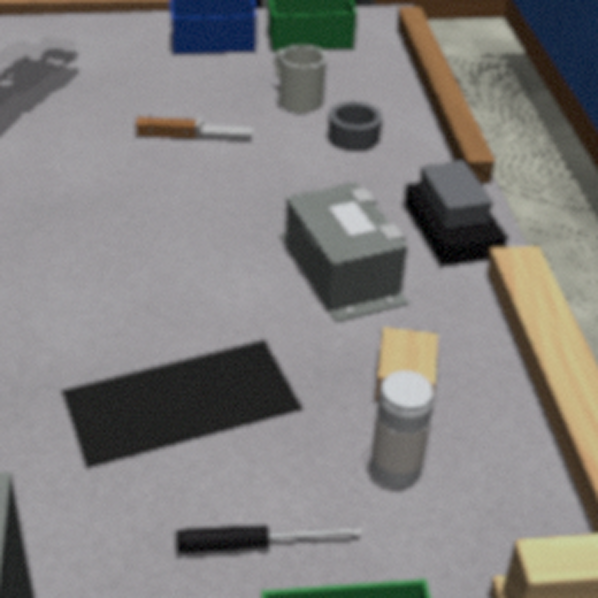

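The top crop shows the pry tool at left with its handle at the bottom: tip (184,190), butt (158,315). The box is in the middle, with its front facing down the image, and the mat corners are (507,210), (587,189), (639,359) and (557,381). The side crop agrees. Next I'll fit the poses by projecting models onto the masks.

```bash
cat > h.py <<'E'
from cell import readout, eyes, env
import cv2, numpy as np
from scipy.optimize import minimize
from scipy.spatial.transform import Rotation as Ro
np.set_printoptions(precision=2,suppress=True)
def proj(p,X):
    E=p["extrinsics"]; c=(np.atleast_2d(X)-E[:3,3])@E[:3,:3]
    return np.c_[p["K"][0,0]*c[:,0]/-c[:,2]+p["K"][0,2], p["K"][1,1]*-c[:,1]/-c[:,2]+p["K"][1,2]]
def back(p,uv,z):
    E=p["extrinsics"];K=p["K"]; u,v=uv
    d=E[:3,:3]@np.array([(u-K[0,2])/K[0,0],-(v-K[1,2])/K[1,1],-1]); o=E[:3,3]
    return o+d*(z-o[2])/d[2]
def cub(x0,x1,y0,y1,z0,z1):
    return np.array([[x,y,z] for x in(x0,x1) for y in(y0,y1) for z in(z0,z1)],float)
PRY=[cub(-55,55,-12,12,0,28),cub(55,140,-11,11,12,16)]
BOX=[cub(-55,55,-80,80,0,86),cub(-55,55,-102,102,0,3)]
MAT=[cub(-135,135,-65,65,0,4)]
def mask(p,parts,q):
    S=8; m=np.zeros((384*2,512*2),np.uint8); c,s=np.cos(q[2]),np.sin(q[2])
    for P in parts:
        W=np.c_[P[:,0]*c-P[:,1]*s+q[0],P[:,0]*s+P[:,1]*c+q[1],P[:,2]]
        h=cv2.convexHull(proj(p,W).astype(np.float32))*2+.5
        cv2.fillConvexPoly(m,np.round(h*256).astype(np.int32),255,cv2.LINE_AA,8)
    return cv2.resize(m,(512,384),interpolation=cv2.INTER_AREA)/255.
def fit(views,parts,q0):
    f=lambda q:sum(np.abs(cv2.GaussianBlur(mask(p,parts,q)-m.astype(float),(0,0),1)).sum() for p,m in views)
    D=np.array([20,20,.15]); r=None; x=np.array(q0,float)
    for k in range(3):
        r=minimize(f,x,method="Nelder-Mead",options=dict(initial_simplex=np.vstack([x]+[x+D*e/(k+1) for e in np.eye(3)]),xatol=.05,fatol=.05)); x=r.x
    return x,r.fun,sum(m.sum() for _,m in views)
E
python3 - <<'E'
from h import *
pt=eyes.read_camera("top"); ps=eyes.read_camera("side")
def px(c): return c[0]/2.35+80,c[1]/2.35+110
# guesses
t=back(pt,px((184,190)),14)[:2]; b=back(pt,px((158,315)),14)[:2]; print("tip,butt",t,b,np.linalg.norm(t-b))
y=np.arctan2(*(t-b)[::-1]); u=(t-b)/np.linalg.norm(t-b)
q=np.r_[b+55*u,y]
best=lambda p,n:eyes.cut_out(p,n)[0]["mask"]
mt,ms=best(pt,"pry"),best(ps,"pry")
for v in ([(pt,mt)],[(ps,ms)],[(pt,mt),(ps,ms)]): print("pry",fit(v,PRY,q))
c=back(pt,px((415,117)),86)[:2]
mt,ms=best(pt,"box"),best(ps,"box")
for v in ([(pt,mt)],[(ps,ms)],[(pt,mt),(ps,ms)]): print("box",fit(v,BOX,np.r_[c,.27]))
M=np.array([back(pt,px(k),4)[:2] for k in((507,210),(587,189),(639,359),(557,381))]);print("mat",M,M.mean(0),np.linalg.norm(np.roll(M,1,0)-M,axis=1))
dk=(pt["img"].astype(int).max(2)<40)&(mask(pt,[cub(-150,150,-80,80,0,4)],np.r_[M.mean(0),.3])>.5)
ms=best(ps,"mat")
for v in ([(pt,dk)],[(ps,ms)],[(pt,dk),(ps,ms)]): print("mat",fit(v,MAT,np.r_[M.mean(0),.3]))
for n,z in(("tape",22),("offcut",22),("can",65),("mug",45)): print(n,[back(p,eyes.cut_out(p,n)[0]["uv"],z)[:2] for p in(pt,ps)])
E
```

```text
tip,butt [590.92 301.47] [399.6  329.58] 193.37750740523958
pry (array([455.04, 323.26,  -0.16]), np.float64(30.04791912041413), np.int64(488))
pry (array([458.9 , 326.95,  -0.17]), np.float64(63.249127846665715), np.int64(337))
pry (array([455.56, 323.22,  -0.15]), np.float64(105.03651235028602), np.int64(825))
box (array([691.29, -50.1 ,   0.27]), np.float64(90.87451592665411), np.int64(1976))
box (array([694.46, -47.39,   0.27]), np.float64(57.963498054079025), np.int64(2393))
box (array([693.43, -48.84,   0.26]), np.float64(192.98918630377142), np.int64(4369))
mat [[ 564.3  -194.67]
 [ 597.71 -317.29]
 [ 342.12 -385.76]
 [ 309.05 -264.66]] [ 453.3  -290.59] [264.67 127.1  264.6  125.53]
mat (array([ 458.6 , -286.52,    0.28]), np.float64(353.51370211643706), np.int64(2564))
mat (array([ 456.82, -286.28,    0.27]), np.float64(101.97270483573217), np.int64(3374))
mat (array([ 457.05, -286.34,    0.28]), np.float64(457.05014717918846), np.int64(5938))
tape [array([778.63, 319.81]), array([763.39, 302.97])]
offcut [array([ 728.5 , -281.52]), array([ 753.41, -239.8 ])]
can [array([ 692.04, -408.52]), array([ 704.81, -402.6 ])]
mug [array([686.31, 428.58]), array([704.94, 438.11])]
```

Pry at (456,324,−0.16), box at (693,−49,0.265), mat at (456,−287,0.275). Next I'll work out the move to above the grip point (38 mm towards the blade, for a shorter lever arm).

```bash
cat >> h.py <<'E'
PR=np.array([456,324,-.16]); BX=np.array([693,-49,.265]); MT=np.array([456,-287,.275])
def down(yaw,al=0): # tool x opposite the pry's +x heading yaw; al = tip-up pitch
    return Ro.from_euler("z",yaw)*Ro.from_euler("y",-al)*Ro.from_matrix(np.array([[-1,0,0],[0,1,0],[0,0,-1.]]))
def cur():
    s=readout.state(); return np.array(s["eef_pos"]),Ro.from_euler("xyz",s["tcp_rot"]),s
def row(pos,R,base=None):
    p0,R0=base or cur()[:2]
    print("   ",np.round((R0.inv()*R).as_rotvec(degrees=True),1).tolist(),np.round(R0.inv().apply(np.array(pos)-p0)/1000,4).tolist())
E
python3 - <<'E'
from h import *
g=PR[:2]+38*np.array([np.cos(PR[2]),np.sin(PR[2])]); print(g)
row([*g,100],down(PR[2])); row([*g,60],down(PR[2]))
E
```

```text
[493.51 317.95]
    [-0.0, -0.0, -14.0] [-0.3285, -0.1384, 0.1146]
    [-0.0, -0.0, -14.0] [-0.3285, -0.1384, 0.1546]
```

>>> move_arm([
  [[0,0,-14],[-0.3285,-0.1384,0.1146],1],
  [[0,0,-14],[-0.3285,-0.1384,0.1146],1],
  [[0,0,-14],[-0.3285,-0.1384,0.1146],1],
  [[0,0,-14],[-0.3285,-0.1384,0.1146],1],
  [[0,0,-14],[-0.3285,-0.1384,0.1146],1],
])

```text
t: 2.48
eef_pos: [452.9, 360.1, 119.1]
tcp_rot: [3.141, 0.001, 2.981]
ft_force: [1.4, 0.5, 0.6]
opening: 1.003
grip_force: 0.0
```

>>> move_arm([
  [[0,0,0],[0,0,0],1],
  [[0,0,0],[0,0,0],1],
])

```text
t: 2.72
eef_pos: [451.6, 361.6, 119.6]
tcp_rot: [3.141, -0.0, 2.98]
ft_force: [-0.0, 0.6, 0.3]
opening: 1.002
grip_force: 0.0
```

```bash
python3 - <<'E'
from h import *
print(cur())
p=eyes.read_camera("side"); cv2.imwrite("pics/s1.png",cv2.resize(p["img"][80:230,150:300,::-1],None,fx=4,fy=4,interpolation=cv2.INTER_CUBIC))
g=PR[:2]+38*np.array([np.cos(PR[2]),np.sin(PR[2])]); print(g)
row([*g,30],down(PR[2])); row([*g,4],down(PR[2]))
E
```

```text
(array([451.6 , 361.58, 119.61]), Rotation.from_matrix(array([[-0.99,  0.16, -0.  ],
                            [ 0.16,  0.99,  0.  ],
                            [ 0.  ,  0.  , -1.  ]])), {'t': 2.725, 'joints': array([ 0.56,  0.54,  1.77,  0.  ,  0.83, -0.85]), 'qvel': array([ 0.03, -0.01, -0.  ,  0.  ,  0.  ,  0.  ]), 'tau': array([ -1.97, -58.  , -20.34,  -0.03,   0.06,  -0.05]), 'eef_pos': array([451.6 , 361.58, 119.61]), 'tcp_rot': array([ 3.14, -0.  ,  2.98]), 'ft_force': array([-0.02,  0.62,  0.29]), 'moment': array([ 0.09, -0.06, -0.01]), 'grip_force': 0.0, 'opening': 1.0024788810851362})
[493.51 317.95]
    [0.0, 0.0, 0.0] [-0.0487, -0.037, 0.0898]
    [0.0, 0.0, 0.0] [-0.0487, -0.037, 0.1158]
```

View pics/s1.png

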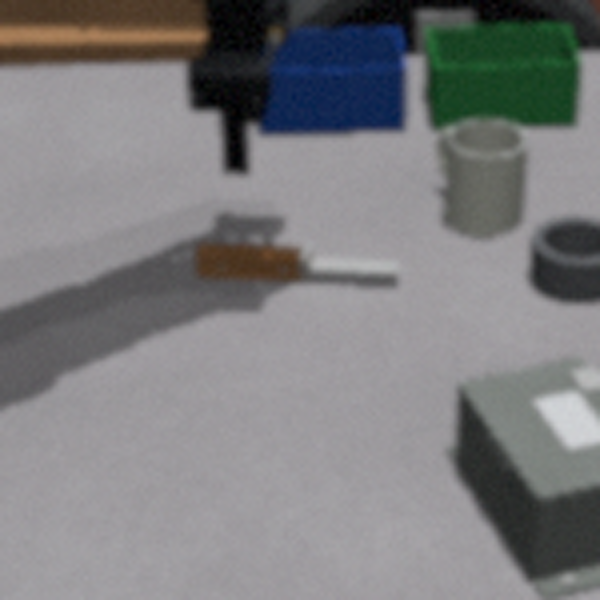

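The gripper (fingers at about (235,165) in the crop) is still behind and above the handle (250,262). I'll move over it and descend.

>>> move_arm([
  [[0,0,0],[-0.0487,-0.037,0.04],1],
  [[0,0,0],[-0.0487,-0.037,0.06],1],
  [[0,0,0],[-0.0487,-0.037,0.09],1],
  [[0,0,0],[-0.0487,-0.037,0.1155],1],
  [[0,0,0],[-0.0487,-0.037,0.1155],1],
])

```text
t: 3.4
eef_pos: [492.5, 318.1, 3.1]
tcp_rot: [-3.14, -0.002, 2.983]
ft_force: [-0.4, 0.7, 0.5]
opening: 0.998
grip_force: 0.0
```

```bash
python3 - <<'E'
from h import *
print(cur()[0])
a=eyes.read_camera("side")["img"][110:190,170:270,::-1]; b=eyes.read_camera("top")["img"][170:260,100:200,::-1]
k=dict(fx=4,fy=4,interpolation=cv2.INTER_CUBIC)
A=cv2.resize(a,None,**k);B=cv2.resize(b,None,**k); A=cv2.copyMakeBorder(A,0,B.shape[0]-A.shape[0],0,0,cv2.BORDER_CONSTANT)
cv2.imwrite("pics/g1.png",np.hstack([A,B]))
E
```

```text
[492.45 318.06   3.07]
```

View pics/g1.png

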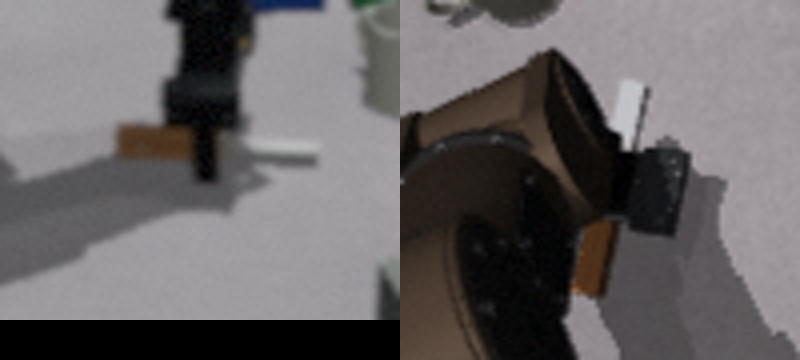

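The finger (205,160) stands across the handle close to its blade end (about 220), as planned. Closing.

>>> move_arm([
  [[0,0,0],[0,0,0],-1],
  [[0,0,0],[0,0,0],-1],
  [[0,0,0],[0,0,0],-1],
  [[0,0,0],[0,0,0],-1],
  [[0,0,0],[0,0,0],-1],
])

```text
t: 4.12
eef_pos: [493.8, 317.1, 4.0]
tcp_rot: [3.142, -0.0, 2.981]
ft_force: [-0.3, -0.8, -0.4]
opening: 0.533
grip_force: 0.0
```

>>> move_arm([
  [[0,0,0],[0,0,-0.03],-1],
  [[0,0,0],[0,0,-0.08],-1],
  [[0,0,0],[0,0,-0.12],-1],
  [[0,0,0],[0,0,-0.12],-1],
])

```text
t: 4.62
eef_pos: [494.9, 317.7, 126.8]
tcp_rot: [3.138, 0.004, 2.981]
ft_force: [0.2, 0.7, 1.3]
opening: 0.111
grip_force: 0.0
```

```bash
cat >> h.py <<'E'
def seeTip(pics,TT=None): # blade tip in tool frame by fitting pry mask given gripped pose: only report tip px by both views
    pass
E
python3 - <<'E'
from h import *
p0,R0,s=cur(); print(p0,R0.as_euler("xyz"),s["joints"],s["ft_force"],s["moment"],s["opening"]*95)
# waypoint in front of the notch: tip 60 mm before it, tool along box x; handle mid is 11 mm behind TCP, tip 102 mm ahead
u=np.array([np.cos(BX[2]),np.sin(BX[2])]); n=BX[:2]-55*u; print("notch",n)
w=n-(60+102)*u; print(w); row([*w,180],down(BX[2])); row([*w,64],down(BX[2]))
E
```

```text
[494.91 317.68 126.84] [3.14 0.   2.98] [ 0.46  0.54  1.75  0.    0.85 -0.95] [0.21 0.68 1.31] [ 0.01 -0.02  0.03] 10.555088886881945
notch [639.92 -63.41]
[ 483.57 -105.83]
    [0.1, 0.3, -24.4] [-0.0567, -0.4197, -0.0542]
    [0.1, 0.3, -24.4] [-0.0562, -0.4201, 0.0618]
```

The fingers were still closing when I lifted, so they came up empty without touching the tool. I'll reopen, go back down and allow more time.

>>> move_arm([
  [[0,0,0],[0,0,0.02],1],
  [[0,0,0],[0,0,0.04],1],
  [[0,0,0],[0,0,0.06],1],
  [[0,0,0],[0,0,0.07],1],
  [[0,0,0],[0,0,0.07],1],
])

```text
t: 5.25
eef_pos: [493.4, 316.9, 53.0]
tcp_rot: [-3.141, -0.002, 2.981]
ft_force: [0.3, -0.4, 0.4]
opening: 0.58
grip_force: 0.0
```

>>> move_arm([
  [[0,0,0],[0,0,0],1],
  [[0,0,0],[0,0,0],1],
  [[0,0,0],[0,0,0],1],
])

```text
t: 5.62
eef_pos: [494.0, 317.2, 54.4]
tcp_rot: [3.141, 0.001, 2.981]
ft_force: [-0.9, 0.0, -0.5]
opening: 0.892
grip_force: 0.0
```

```bash
python3 - <<'E'
from h import *
p0,R0,s=cur(); print(p0,s["opening"])
pt=eyes.read_camera("top");ps=eyes.read_camera("side")
for p in(pt,ps):
    m=eyes.cut_out(p,"pry")[0]["mask"]
    ov=mask(p,PRY,PR)>.5; print(m.sum(),ov.sum(),(m&ov).sum(), np.argwhere(m).min(0),np.argwhere(ov).min(0),np.argwhere(m).max(0),np.argwhere(ov).max(0))
row([493.8,317.6,4],down(PR[2]))
E
```

```text
[493.97 317.23  54.45] 0.8919582705496668
306 478 285 [189 143] [190 142] [244 162] [244 161]
286 409 285 [141 200] [140 198] [149 248] [151 249]
    [0.0, 0.0, -0.0] [0.0001, 0.0004, 0.0501]
```

The tool is undisturbed.

>>> move_arm([
  [[0,0,0],[0,0,0.03],0.5],
  [[0,0,0],[0,0,0.05],0.2],
  [[0,0,0],[0,0,0.05],-1],
  [[0,0,0],[0,0,0.05],-1],
  [[0,0,0],[0,0,0.05],-1],
])

```text
t: 6.45
eef_pos: [494.2, 317.3, 4.9]
tcp_rot: [3.141, 0.001, 2.981]
ft_force: [0.8, 0.1, 0.1]
opening: 0.532
grip_force: 0.0
```

>>> move_arm([
  [[0,0,0],[0,0,0],-1],
  [[0,0,0],[0,0,0],-1],
  [[0,0,0],[0,0,0],-1],
  [[0,0,0],[0,0,0],-1],
])

```text
t: 6.95
eef_pos: [494.0, 317.3, 4.2]
tcp_rot: [3.141, 0.0, 2.981]
ft_force: [0.1, 0.1, 1.9]
opening: 0.252
grip_force: 29.9
```

>>> move_arm([
  [[0,0,0],[0,0,-0.05],-1],
  [[0,0,0],[0,0,-0.1],-1],
  [[0,0,-5],[-0.01,-0.05,-0.12],-1],
  [[0,0,-10],[-0.02,-0.1,-0.12],-1],
  [[0,0,-15],[-0.03,-0.15,-0.12],-1],
])

```text
t: 7.58
eef_pos: [499.1, 162.8, 124.1]
tcp_rot: [-3.142, 0.0, -3.037]
ft_force: [0.9, -0.2, -2.2]
opening: 0.254
grip_force: 29.9
```

```bash
python3 - <<'E'
from h import *
p0,R0,s=cur(); print(p0,s["joints"],s["grip_force"],s["opening"]*95)
u=np.array([np.cos(BX[2]),np.sin(BX[2])]); n=BX[:2]-55*u
w=n-(60+102)*u; row([*w,120],down(BX[2]))
E
```

```text
[499.14 162.85 124.14] [ 0.19  0.47  1.9  -0.    0.77 -1.49] 29.9385666847229 24.083173395746392
    [-0.0, 0.0, -9.2] [0.0436, -0.2656, 0.0041]
```

>>> move_arm([
  [[0,0,-3],[0.01,-0.06,0],-1],
  [[0,0,-6],[0.02,-0.12,0],-1],
  [[0,0,-9.2],[0.03,-0.18,0],-1],
  [[0,0,-9.2],[0.0436,-0.24,0.004],-1],
  [[0,0,-9.2],[0.0436,-0.2656,0.004],-1],
])

```text
t: 8.2
eef_pos: [481.9, -107.0, 119.6]
tcp_rot: [3.141, -0.001, -2.882]
ft_force: [-0.4, -0.2, -1.1]
opening: 0.253
grip_force: 29.9
```

>>> move_arm([
  [[0,0,0],[0,0,0.03],-1],
  [[0,0,0],[0,0,0.055],-1],
  [[0,0,0],[0,0,0.055],-1],
])

```text
t: 8.57
eef_pos: [482.0, -104.2, 63.7]
tcp_rot: [3.139, -0.003, -2.88]
ft_force: [0.1, 0.3, -1.4]
opening: 0.25
grip_force: 29.9
```

```bash
python3 - <<'E'
from h import *
p0,R0,s=cur(); print(p0,R0.as_euler("xyz"),s["joints"],s["grip_force"])
pt=eyes.read_camera("top");ps=eyes.read_camera("side")
u=np.array([np.cos(BX[2]),np.sin(BX[2])])
tip=p0+R0.apply([-102,0,-11]); n=[*(BX[:2]-55*u),75]; print("pred tip",tip)
k=3
out=[]
for p,(r,c,h,w) in((pt,(120,190,170,130)),(ps,(130,180,170,130))):
    im=cv2.resize(p["img"][r:r+h,c:c+w,::-1],None,fx=k,fy=k,interpolation=cv2.INTER_CUBIC)
    for X,col in((tip,(0,0,255)),(n,(0,255,0))):
        q=(proj(p,X)[0]-[c,r]+.5)*k; cv2.circle(im,tuple(int(v) for v in q),3,col,1)
        print(q)
    out.append(im)
    m=[d["mask"] for d in eyes.cut_out(p,"pry")[:1]]; print(m[0].sum(), np.argwhere(m[0]).min(0),np.argwhere(m[0]).max(0)) if m else 0
cv2.imwrite("pics/n1.png",np.hstack(out))
E
```

```text
[ 481.98 -104.16   63.65] [ 3.14 -0.   -2.88] [-0.35  0.53  2.02  0.    0.59 -2.18] 29.938400387763977
pred tip [580.54 -77.78  74.35]
[221.72 213.86]
[209.39 163.09]
[228.93 198.83]
[283.94 187.38]
307 [195 196] [212 255]
```

View pics/n1.png

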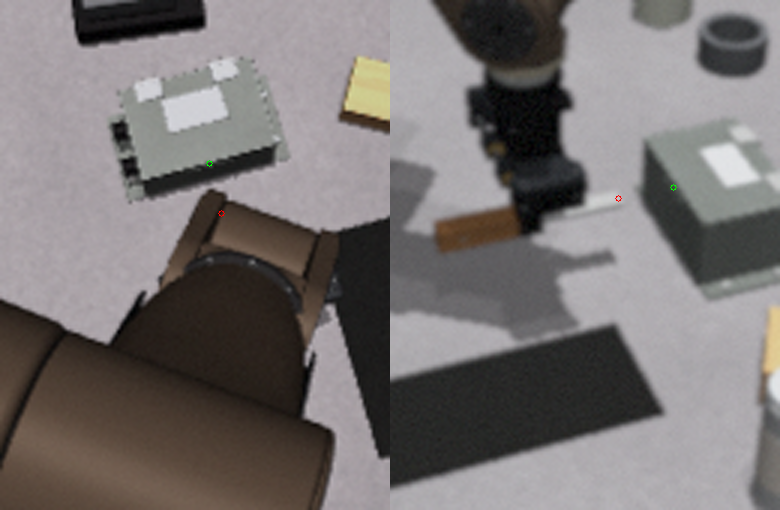

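The predicted tip (red, side view) falls within 2 mm of the real blade tip at (622,198), and it lines up with the notch (green). I'll raise it 1.7 mm and advance in stages.

>>> move_arm([
  [[0,0,0],[-0.03,-0.0016,-0.0017],-1],
  [[0,0,0],[-0.048,-0.0016,-0.0017],-1],
  [[0,0,0],[-0.048,-0.0016,-0.0017],-1],
  [[0,0,0],[-0.048,-0.0016,-0.0017],-1],
])

```text
t: 9.28
eef_pos: [529.1, -93.4, 67.0]
tcp_rot: [3.142, -0.0, -2.879]
ft_force: [-0.5, -0.5, -2.1]
opening: 0.25
grip_force: 29.9
```

```bash
cat >> h.py <<'E'
U=np.array([np.cos(BX[2]),np.sin(BX[2])]); V=np.array([-U[1],U[0]])
TIP=np.array([-104,0,-9.7])
def tipbox(p0,R0):
    t=p0+R0.apply(TIP); d=t[:2]-BX[:2]; return np.array([d@U,d@V,t[2]])
def tgt(xb,yb,z,al): # TCP pose to place the tip at box coords
    R=down(BX[2],al); t=np.array([*(BX[:2]+xb*U+yb*V),z]); return t-R.apply(TIP),R
E
python3 - <<'E'
from h import *
p0,R0,s=cur(); print(tipbox(p0,R0),R0.as_euler("xyz"),s["ft_force"],s["joints"])
for x in(-50,-44,-38): row(*tgt(x,0,75,0))
E
```

```text
[-65.8   -0.23  76.7 ] [ 3.14 -0.   -2.88] [-0.53 -0.47 -2.1 ] [-0.3   0.57  1.92  0.    0.66 -2.13]
    [0.0, -0.0, -0.2] [-0.0158, -0.0, 0.0017]
    [0.0, -0.0, -0.2] [-0.0218, -0.0, 0.0017]
    [0.0, -0.0, -0.2] [-0.0278, 0.0, 0.0017]
```

```bash
cat >> h.py <<'E'
def mean(n=8):
    P=[];Rr=[];F=[];M=[]
    for _ in range(n):
        eyes.read_camera("side"); p,R,s=cur(); P.append(p);Rr.append(R.as_matrix());F.append(s["ft_force"]);M.append(s["moment"])
    return np.mean(P,0),Ro.from_matrix(np.mean(Rr,0)),np.mean(F,0),np.mean(M,0),np.std(P,0)
E
python3 - <<'E'
from h import *
p,R,F,M,sd=mean(); print(p,sd,tipbox(p,R),F,M)
for x in(-50,-44,-38): row(*tgt(x,0,75,0),(p,R))
E
```

```text
[529.34 -93.6   66.8 ] [0.2  0.04 0.09] [-65.63  -0.53  76.49] [-0.27 -0.32 -1.59] [0.06 0.   0.01]
    [0.0, -0.0, -0.2] [-0.0156, 0.0002, 0.0015]
    [0.0, -0.0, -0.2] [-0.0216, 0.0003, 0.0015]
    [0.0, -0.0, -0.2] [-0.0276, 0.0003, 0.0015]
```

>>> move_arm([
  [[0,0,0],[0,0,0.0015],-1],
  [[0,0,0],[-0.006,0,0.0015],-1],
  [[0,0,0],[-0.012,0,0.0015],-1],
  [[0,0,0],[-0.0155,0,0.0015],-1],
  [[0,0,0],[-0.0155,0,0.0015],-1],
])

```text
t: 10.3
eef_pos: [544.9, -89.3, 65.1]
tcp_rot: [3.142, 0.0, -2.879]
ft_force: [0.2, -0.5, -2.7]
opening: 0.249
grip_force: 29.9
```

```bash
python3 - <<'E'
from h import *
p,R,F,M,sd=mean(3); print(p,tipbox(p,R),F,M)
for x in(-44,-38): row(*tgt(x,0,75,0),(p,R))
E
```

```text
[544.62 -89.39  65.1 ] [-49.78  -0.43  74.79] [-0.1  -0.07 -1.08] [ 0.02  0.01 -0.01]
    [0.0, -0.0, -0.2] [-0.0058, 0.0001, -0.0002]
    [0.0, -0.0, -0.2] [-0.0118, 0.0002, -0.0002]
```

>>> move_arm([
  [[0,0,0],[-0.004,0,0],-1],
  [[0,0,0],[-0.008,0,0],-1],
  [[0,0,0],[-0.012,0,0],-1],
  [[0,0,0],[-0.012,0,0],-1],
])

```text
t: 10.95
eef_pos: [556.6, -86.3, 65.1]
tcp_rot: [-3.142, 0.0, -2.879]
ft_force: [-0.2, -0.3, -1.2]
opening: 0.252
grip_force: 29.9
```

```bash
python3 - <<'E'
from h import *
p,R,F,M,sd=mean(3); print(p,tipbox(p,R),F,M)
# lift: tip on arc about hinge (55,80), r=93, tip mid 2 mm below cover
def arc(th,al,r=93): return tgt(55-r*np.cos(th)-2*np.sin(th),0,80+r*np.sin(th)-2*np.cos(th),al)
for th,al in((0,0),(.03,2),(.06,4),(.09,6),(.12,8),(.16,10)): row(*arc(th,np.radians(al)),(p,R))
p=eyes.read_camera("side"); cv2.imwrite("pics/i1.png",cv2.resize(p["img"][150:240,200:340,::-1],None,fx=5,fy=5,interpolation=cv2.INTER_CUBIC))
E
```

```text
[556.25 -86.32  65.09] [-37.75  -0.51  74.78] [ 0.2  -0.14 -1.86] [ 0.07 -0.    0.01]
    [0.0, -0.0, -0.2] [0.0003, 0.0002, -0.0032]
    [0.0, -2.0, -0.2] [-0.0001, 0.0002, -0.0024]
    [0.0, -4.0, -0.2] [-0.0007, 0.0002, -0.0016]
    [-0.0, -6.0, -0.2] [-0.0015, 0.0002, -0.0008]
    [-0.0, -8.0, -0.2] [-0.0025, 0.0002, 0.0]
    [-0.0, -10.0, -0.2] [-0.0039, 0.0002, -0.0001]
```

View pics/i1.png

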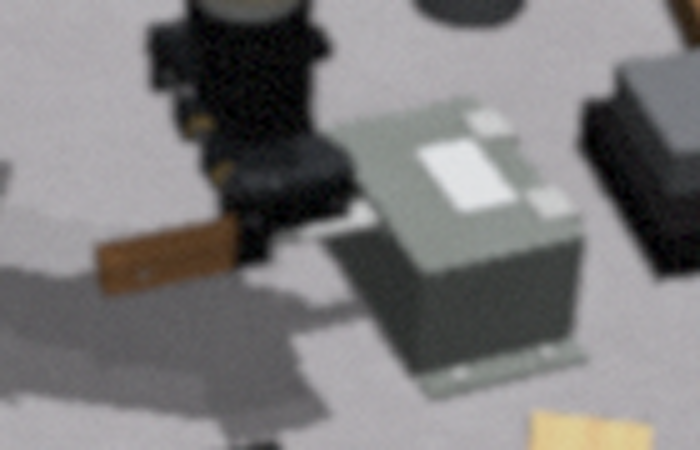

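The blade has gone into the notch (it disappears at (375,215)) with no contact force. Starting the lever.

>>> move_arm([
  [[0,0,0],[0,0,-0.003],-1],
  [[0,-2,0],[0,0,-0.0025],-1],
  [[0,-4,0],[-0.0005,0,-0.0018],-1],
  [[0,-6,0],[-0.0015,0,-0.001],-1],
  [[0,-6,0],[-0.0015,0,-0.001],-1],
])

```text
t: 11.78
eef_pos: [557.2, -86.0, 66.1]
tcp_rot: [3.141, 0.104, -2.88]
ft_force: [-0.5, -0.0, -4.3]
opening: 0.248
grip_force: 30.0
```

```bash
cat >> h.py <<'E'
def arc(th,al,r=93): return tgt(55-r*np.cos(th)-2*np.sin(th),0,80+r*np.sin(th)-2*np.cos(th),np.radians(al))
E
python3 - <<'E'
from h import *
p,R,F,M,sd=mean(3); print(p,R.as_euler("xyz"),tipbox(p,R),F,M,cur()[2]["joints"])
for th,al in((.12,8),(.15,10),(.18,12),(.21,13),(.24,14),(.28,15)): row(*arc(th,al),(p,R))
E
```

```text
[557.42 -85.99  66.15] [ 3.14  0.1  -2.88] [-38.09  -0.51  86.54] [-1.47 -0.92 -3.69] [-0.11  0.58  0.  ] [-0.3   0.57  1.91  0.1   0.57 -2.21]
    [0.0, -2.1, -0.2] [-0.0012, 0.0002, 0.0012]
    [-0.0, -4.1, -0.2] [-0.0023, 0.0002, 0.0021]
    [-0.0, -6.1, -0.2] [-0.0037, 0.0002, 0.003]
    [-0.0, -7.1, -0.2] [-0.0048, 0.0002, 0.0021]
    [-0.0, -8.1, -0.2] [-0.0061, 0.0002, 0.0012]
    [-0.0, -9.1, -0.2] [-0.0078, 0.0002, -0.0005]
```

```bash
cat >> h.py <<'E'
def look(name,r=120,c=180,h=150,w=180,k=4):
    """side view with predicted tool (red) and the tool pitch fitted to the handle mask relative to the gripper"""
    p=eyes.read_camera("side"); p0,R0,_=cur()
    m=eyes.cut_out(p,"pry")[0]["mask"]; m=m.astype(np.uint8)
    def corners(b): # tool in gripper frame, pitched by b (tip down +) about pad centre
        P=np.vstack(PRY[:1]); L=np.c_[36-P[:,0],P[:,1],14-P[:,2]]  # relative to handle mid below pads
        g=np.array([0,0,-19.]); o=np.array([0,0,-9.7])-g
        return p0+R0.apply(g+Ro.from_euler("y",b).apply(L+o))
    g=p0+R0.apply([0,0,-19]); lim=proj(p,g)[0][0]-12
    def ov(b):
        z=np.zeros((384,512),np.uint8); cv2.fillConvexPoly(z,cv2.convexHull(np.round(proj(p,corners(b))).astype(np.int32)),1); return z
    mm=m.copy(); mm[:,int(lim):]=0
    sc=[]
    bs=np.radians(np.arange(-20,31,1))
    for b in bs:
        z=ov(b); z[:,int(lim):]=0; sc.append((z&mm).sum()/max(1,(z|mm).sum()))
    i=int(np.argmax(sc)); print("slip deg",np.degrees(bs[i]),sc[i],"at0",sc[20])
    im=cv2.resize(p["img"][r:r+h,c:c+w,::-1],None,fx=k,fy=k,interpolation=cv2.INTER_CUBIC)
    for X,col in((p0+R0.apply(TIP),(0,0,255)),(p0+R0.apply(TIP+[195,0,0]),(255,0,255))):
        q=(proj(p,X)[0]-[c,r]+.5)*k; cv2.circle(im,tuple(int(v) for v in q),3,col,1)
    cv2.imwrite(f"pics/{name}.png",im)
E
python3 -c "
from h import *
look('l1')"
```

```text
slip deg -1.0 0.8439024390243902 at0 0.7935779816513762
```

View pics/l1.png

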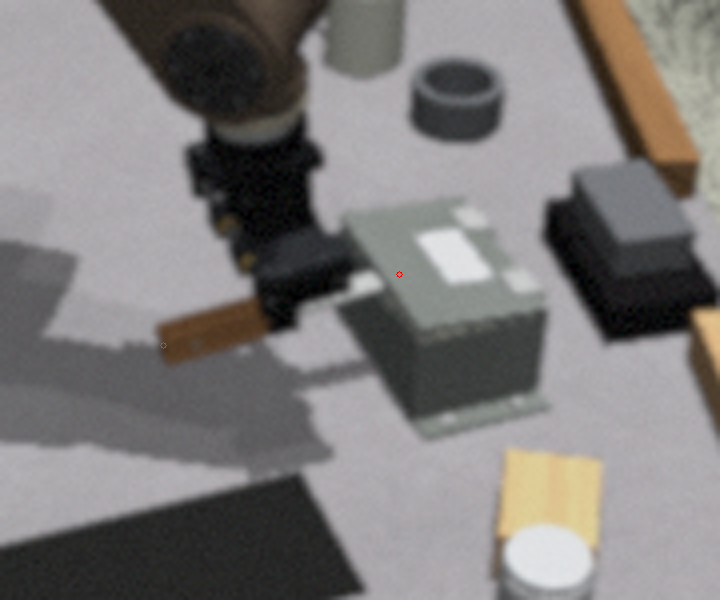

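The cover has started to lift (a gap shows along its side at (480,325)) and the handle matches the prediction, with about 1° of slip. Continuing along the arc.

>>> move_arm([
  [[0,-2,0],[-0.0012,0,0.0012],-1],
  [[0,-4,0],[-0.0023,0,0.0021],-1],
  [[0,-6,0],[-0.0037,0,0.003],-1],
  [[0,-7,0],[-0.0048,0,0.0021],-1],
  [[0,-8,0],[-0.0061,0,0.0012],-1],
])

```text
t: 12.65
eef_pos: [563.7, -84.3, 65.6]
tcp_rot: [3.141, 0.245, -2.88]
ft_force: [-1.0, -0.8, -5.3]
opening: 0.25
grip_force: 30.0
```

```bash
python3 - <<'E'
from h import *
p,R,F,M,sd=mean(3); print(p,R.as_euler("xyz"),tipbox(p,R),F,M,cur()[2]["joints"])
look('l2')
for th,al in((.29,14),(.34,15),(.39,16),(.44,17),(.49,18)): row(*arc(th,al),(p,R))
E
```

```text
[563.76 -84.35  65.69] [ 3.14  0.24 -2.88] [-35.43  -0.58 100.29] [ 0.09 -0.46 -4.42] [-0.1   0.62 -0.04] [-0.33  0.56  1.99  0.34  0.41 -2.46]
slip deg -1.0 0.803030303030303 at0 0.7864077669902912
    [-0.0, 0.0, -0.2] [-0.0018, 0.0003, -0.0041]
    [-0.0, -1.0, -0.2] [-0.0043, 0.0003, -0.0063]
    [-0.0, -2.0, -0.2] [-0.0071, 0.0003, -0.0083]
    [-0.0, -3.0, -0.2] [-0.0102, 0.0003, -0.0103]
    [-0.0, -4.0, -0.2] [-0.0134, 0.0003, -0.0121]
```

```bash
python3 - <<'E'
from h import *
b=cur()[:2]
for th,al in((.29,14),(.34,14),(.39,14),(.44,14),(.49,13.5)): row(*arc(th,al),b)
E
```

```text
[-0.0, -0.0, -0.2] [-0.0017, 0.0003, -0.0041]
    [-0.0, -0.0, -0.2] [-0.0041, 0.0003, -0.0081]
    [-0.0, -0.0, -0.2] [-0.0067, 0.0003, -0.012]
    [-0.0, -0.0, -0.2] [-0.0095, 0.0003, -0.0157]
    [-0.0, 0.5, -0.2] [-0.0123, 0.0003, -0.0202]
```

>>> move_arm([
  [[0,0,0],[-0.0017,0,-0.0041],-1],
  [[0,0,0],[-0.0041,0,-0.0081],-1],
  [[0,0,0],[-0.0067,0,-0.012],-1],
  [[0,0,0],[-0.0095,0,-0.0157],-1],
  [[0,0.5,0],[-0.0123,0,-0.0202],-1],
])

```text
t: 13.52
eef_pos: [570.5, -82.5, 88.4]
tcp_rot: [3.141, 0.235, -2.88]
ft_force: [-0.8, 1.1, -6.1]
opening: 0.25
grip_force: 30.0
```

```bash
python3 - <<'E'
from h import *
p,R,F,M,sd=mean(3); print(p,R.as_euler("xyz"),tipbox(p,R),F,M,cur()[2]["joints"])
look('l3')
for th,al in((.55,13.5),(.61,13.5),(.67,13.5),(.73,13),(.79,13)): row(*arc(th,al),(p,R))
E
```

```text
[570.98 -82.54  88.89] [-3.14  0.24 -2.88] [-27.69  -0.68 122.64] [-0.51  0.22 -3.22] [0.03 0.52 0.1 ] [-0.32  0.53  1.95  0.28  0.48 -2.39]
slip deg 0.0 0.8333333333333334 at0 0.8333333333333334
    [-0.1, 0.0, -0.2] [-0.0033, 0.0004, -0.0036]
    [-0.1, 0.0, -0.2] [-0.0073, 0.0004, -0.0075]
    [-0.1, 0.0, -0.2] [-0.0115, 0.0004, -0.0112]
    [-0.1, 0.5, -0.2] [-0.0158, 0.0004, -0.0155]
    [-0.1, 0.5, -0.2] [-0.0204, 0.0004, -0.0187]
```

View pics/l3.png

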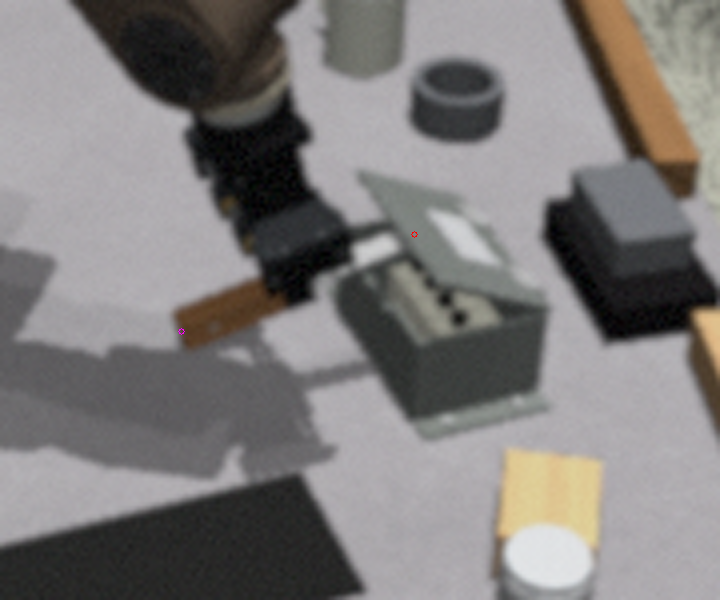

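The cover stands at about 28° with the blade under it, the gripper is clear, and there is no slip. Continuing.

>>> move_arm([
  [[0,0,0],[-0.0033,0,-0.0036],-1],
  [[0,0,0],[-0.0073,0,-0.0075],-1],
  [[0,0,0],[-0.0115,0,-0.0112],-1],
  [[0,0.5,0],[-0.0158,0,-0.0155],-1],
  [[0,0.5,0],[-0.0204,0,-0.0187],-1],
])

```text
t: 14.4
eef_pos: [585.8, -78.4, 111.6]
tcp_rot: [-3.142, 0.227, -2.879]
ft_force: [-2.9, -1.1, -3.2]
opening: 0.253
grip_force: 30.0
```

```bash
python3 - <<'E'
from h import *
p,R,F,M,sd=mean(2); print(p,R.as_euler("xyz"),tipbox(p,R),F,M,cur()[2]["joints"])
look('l4')
for th,al in((.85,12.5),(.91,12),(.97,11.5),(1.03,11),(1.09,10)): row(*arc(th,al),(p,R))
E
```

```text
[586.32 -78.43 111.93] [-3.14  0.23 -2.88] [-11.56  -0.72 144.91] [-0.96  0.25 -2.88] [-0.01  0.47  0.06] [-0.3   0.51  1.89  0.23  0.56 -2.32]
slip deg -1.0 0.9015544041450777 at0 0.8215962441314554
    [-0.1, 0.6, -0.1] [-0.0043, 0.0005, -0.0038]
    [-0.1, 1.1, -0.1] [-0.0092, 0.0005, -0.0073]
    [-0.1, 1.6, -0.1] [-0.0142, 0.0005, -0.0105]
    [-0.1, 2.1, -0.1] [-0.0194, 0.0005, -0.0134]
    [-0.1, 3.1, -0.1] [-0.0246, 0.0005, -0.0169]
```

>>> move_arm([
  [[0,0.6,0],[-0.0043,0,-0.0038],-1],
  [[0,1.1,0],[-0.0092,0,-0.0073],-1],
  [[0,1.6,0],[-0.0142,0,-0.0105],-1],
  [[0,2.1,0],[-0.0194,0,-0.0134],-1],
  [[0,3.1,0],[-0.0246,0,-0.0169],-1],
])

```text
t: 15.22
eef_pos: [605.1, -73.2, 133.4]
tcp_rot: [3.141, 0.172, -2.88]
ft_force: [-3.4, -0.3, -1.8]
opening: 0.251
grip_force: 30.0
```

```bash
python3 - <<'E'
from h import *
p,R,F,M,sd=mean(2); print(p,R.as_euler("xyz"),tipbox(p,R),F,M,cur()[2]["joints"])
look('l5')
for th,al in((1.15,10),(1.21,9),(1.27,8),(1.33,7),(1.39,6)): row(*arc(th,al),(p,R))
E
```

```text
[606.02 -73.16 133.92] [-3.14  0.17 -2.88] [ 10.51  -0.8  161.36] [-1.47  0.11 -1.73] [0.   0.49 0.06] [-0.27  0.51  1.79  0.14  0.69 -2.2 ]
slip deg -2.0 0.8252427184466019 at0 0.7692307692307693
    [-0.1, -0.1, -0.2] [-0.0051, 0.0005, -0.0017]
    [-0.1, 0.9, -0.2] [-0.0103, 0.0006, -0.0048]
    [-0.1, 1.9, -0.2] [-0.0157, 0.0006, -0.0076]
    [-0.1, 2.9, -0.2] [-0.0212, 0.0006, -0.0101]
    [-0.1, 3.9, -0.2] [-0.0267, 0.0006, -0.0123]
```

>>> move_arm([
  [[0,0,0],[-0.0051,0,-0.0017],-1],
  [[0,0.9,0],[-0.0103,0,-0.0048],-1],
  [[0,1.9,0],[-0.0157,0,-0.0076],-1],
  [[0,2.9,0],[-0.0212,0,-0.0101],-1],
  [[0,3.9,0],[-0.0267,0,-0.0123],-1],
])

```text
t: 16.05
eef_pos: [628.7, -66.9, 150.1]
tcp_rot: [3.142, 0.104, -2.88]
ft_force: [-2.8, -0.3, -1.8]
opening: 0.251
grip_force: 30.0
```

```bash
python3 - <<'E'
from h import *
p,R,F,M,sd=mean(2); print(p,R.as_euler("xyz"),tipbox(p,R),F,M,cur()[2]["joints"])
look('l6')
for th,al in((1.45,6),(1.51,6),(1.57,6),(1.62,6),(1.68,6)): row(*arc(th,al),(p,R))
E
```

```text
[629.48 -66.8  150.36] [-3.14  0.1  -2.88] [ 36.45  -0.82 170.88] [-1.01  0.66 -1.92] [0.01 0.29 0.04] [-0.23  0.54  1.68  0.07  0.84 -2.11]
slip deg 0.0 0.867579908675799 at0 0.867579908675799
    [-0.0, 0.0, -0.2] [-0.0055, 0.0006, -0.0006]
    [-0.0, 0.0, -0.2] [-0.011, 0.0006, -0.0007]
    [-0.0, 0.0, -0.2] [-0.0166, 0.0006, -0.0004]
    [-0.0, 0.0, -0.2] [-0.0212, 0.0006, 0.0001]
    [-0.0, 0.0, -0.2] [-0.0267, 0.0006, 0.001]
```

View pics/l6.png

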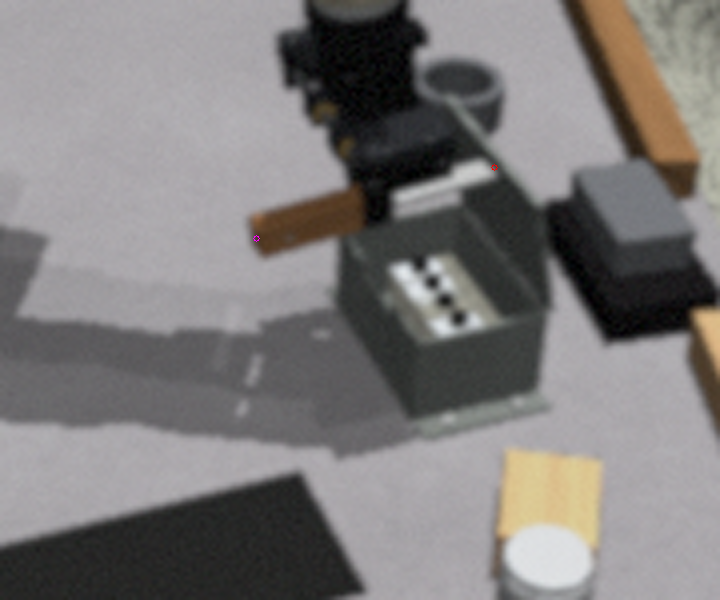

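The cover is at about 80°, pushed by the tip at (494,168). One more push takes it past upright.

>>> move_arm([
  [[0,0,0],[-0.0055,0,-0.0006],-1],
  [[0,0,0],[-0.011,0,-0.0007],-1],
  [[0,0,0],[-0.0166,0,-0.0004],-1],
  [[0,0,0],[-0.0212,0,0],-1],
  [[0,0,0],[-0.0255,0,0.001],-1],
])

```text
t: 16.88
eef_pos: [653.3, -60.4, 151.6]
tcp_rot: [-3.142, 0.105, -2.88]
ft_force: [-2.1, -0.3, -1.2]
opening: 0.251
grip_force: 30.0
```

>>> move_arm([
  [[0,0,0],[0,0,0],-1],
  [[0,0,0],[0,0,0],-1],
  [[0,0,0],[0.02,0,0],-1],
  [[0,0,0],[0.06,0,0],-1],
  [[0,0,0],[0.1,0,-0.01],-1],
])

```text
t: 17.5
eef_pos: [554.6, -86.6, 150.5]
tcp_rot: [3.141, 0.104, -2.88]
ft_force: [-0.4, 1.0, -1.5]
opening: 0.25
grip_force: 30.0
```

```bash
python3 - <<'E'
from h import *
p,R,F,M,sd=mean(2); print(p,R.as_euler("xyz"),tipbox(p,R),F,M,cur()[2]["joints"])
look('l7')
E
```

```text
[551.84 -87.02 151.36] [ 3.14  0.1  -2.88] [-43.74  -0.12 171.71] [-0.02 -0.32 -1.32] [0.03 0.07 0.01] [-0.3   0.44  1.85  0.08  0.76 -2.19]
slip deg 4.0 0.7521739130434782 at0 0.7361702127659574
```

View pics/l7.png

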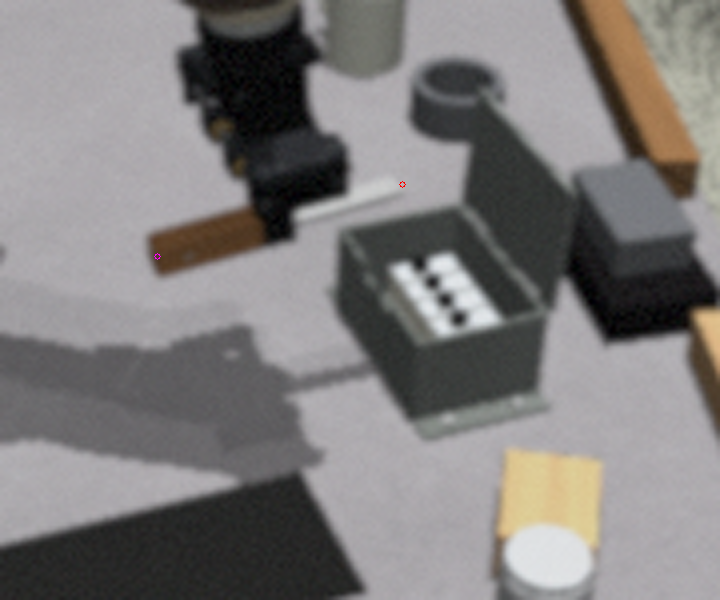

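The cover leans back past upright and the tool is free of the box, with its tip at (398,183) as predicted. Now to the mat.

```bash
python3 - <<'E'
from h import *
b=cur()[:2]
u=np.array([np.cos(MT[2]),np.sin(MT[2])]); g=MT[:2]-6.5*u; print(g)
row([500,-101,150],down(MT[2]),b); row([*g,120],down(MT[2]),b); row([*g,60],down(MT[2]),b)
E
```

```text
[ 449.74 -288.77]
    [-0.1, 6.1, -0.8] [0.0577, 0.0009, -0.0045]
    [-0.1, 6.1, -0.8] [0.1574, -0.1676, 0.0151]
    [-0.1, 6.1, -0.8] [0.1637, -0.1675, 0.0748]
```

>>> move_arm([
  [[0,6,-0.8],[0.055,0,0],-1],
  [[0,6,-0.8],[0.1,-0.03,0],-1],
  [[0,6,-0.8],[0.13,-0.08,0.01],-1],
  [[0,6,-0.8],[0.1574,-0.13,0.015],-1],
  [[0,6,-0.8],[0.1574,-0.1676,0.015],-1],
])

```text
t: 18.32
eef_pos: [449.3, -290.9, 119.0]
tcp_rot: [-3.141, -0.0, -2.868]
ft_force: [1.0, 0.6, -1.4]
opening: 0.251
grip_force: 30.0
```

>>> move_arm([
  [[0,0,0],[0,0,0.03],-1],
  [[0,0,0],[0,0,0.06],-1],
  [[0,0,0],[0,0,0.08],-1],
  [[0,0,0],[0,0,0.08],-1],
])

```text
t: 18.82
eef_pos: [450.0, -288.4, 38.3]
tcp_rot: [3.141, -0.001, -2.866]
ft_force: [0.5, 1.3, -1.9]
opening: 0.25
grip_force: 30.0
```

```bash
python3 - <<'E'
from h import *
p,R,F,M,sd=mean(3); print(p,R.as_euler("xyz"),F,M,cur()[2]["joints"])
u=np.array([np.cos(MT[2]),np.sin(MT[2])]); g=MT[:2]-6.5*u
for z in(14,8.5): row([*g,z],down(MT[2]),(p,R))
E
```

```text
[ 450.29 -288.8    39.81] [-3.14  0.   -2.87] [ 0.28  0.16 -0.98] [ 0.05  0.04 -0.01] [-0.69  0.61  1.94 -0.    0.59 -2.54]
    [-0.1, 0.0, 0.1] [0.0005, 0.0002, 0.0258]
    [-0.1, 0.0, 0.1] [0.0005, 0.0002, 0.0313]
```

>>> move_arm([
  [[0,0,0],[0,0,0.015],-1],
  [[0,0,0],[0,0,0.025],-1],
  [[0,0,0],[0,0,0.028],-1],
  [[0,0,0],[0,0,0.0305],-1],
  [[0,0,0],[0,0,0.0305],-1],
])

```text
t: 19.6
eef_pos: [449.6, -288.6, 9.1]
tcp_rot: [-3.141, 0.0, -2.866]
ft_force: [-0.7, -0.3, -0.6]
opening: 0.248
grip_force: 30.0
```

```bash
python3 - <<'E'
from h import *
p,R,F,M,sd=mean(3); print(p,F,M)
ps=eyes.read_camera("side"); m=eyes.cut_out(ps,"pry")[0]["mask"]
u=np.array([np.cos(MT[2]),np.sin(MT[2])]); q=np.r_[p[:2]-36*u,MT[2]]
ov=mask(ps,[P+[0,0,4] for P in PRY],q)>.5; print(m.sum(),ov.sum(),(m&ov).sum(),np.argwhere(m).min(0),np.argwhere(ov).min(0),np.argwhere(m).max(0),np.argwhere(ov).max(0))
E
```

```text
[ 449.66 -288.63    9.27] [-0.39 -0.09 -1.55] [0.08 0.01 0.  ]
427 783 427 [249 184] [248 184] [272 251] [275 252]
```

>>> move_arm([
  [[0,0,0],[0,0,0.0006],-1],
  [[0,0,0],[0,0,0.0012],-1],
  [[0,0,0],[0,0,0.0012],-1],
])

```text
t: 20.23
eef_pos: [449.6, -288.6, 8.2]
tcp_rot: [-3.141, 0.0, -2.866]
ft_force: [-1.9, 0.7, 4.5]
opening: 0.251
grip_force: 30.0
```

>>> move_arm([
  [[0,0,0],[0,0,0],1],
  [[0,0,0],[0,0,0],1],
  [[0,0,0],[0,0,0],1],
  [[0,0,0],[0,0,0],1],
  [[0,0,0],[0,0,0],1],
])

```text
t: 20.85
eef_pos: [449.6, -288.6, 7.8]
tcp_rot: [-3.141, -0.0, -2.866]
ft_force: [0.7, -0.2, -0.1]
opening: 0.719
grip_force: 0.0
```

>>> move_arm([
  [[0,0,0],[0,0,0],1],
  [[0,0,0],[0,0,-0.01],1],
  [[0,0,0],[0,0,-0.05],1],
  [[0,0,0],[0,0,-0.1],1],
  [[0,0,0],[0,0,-0.15],1],
])

```text
t: 21.48
eef_pos: [449.3, -288.3, 160.1]
tcp_rot: [-3.141, 0.0, -2.866]
ft_force: [1.0, -0.1, -0.2]
opening: 0.999
grip_force: 0.0
```

>>> move_arm([
  [[0,0,0],[0.05,0,0],1],
  [[0,0,0],[0.05,0,0],1],
])

```text
t: 21.72
eef_pos: [399.6, -302.3, 159.2]
tcp_rot: [-3.14, 0.0, -2.868]
ft_force: [0.5, 0.1, -0.3]
opening: 1.001
grip_force: 0.0
```

```bash
python3 - <<'E'
from h import *
pt=eyes.read_camera("top");ps=eyes.read_camera("side")
for p in(ps,pt):
    r=eyes.cut_out(p,"pry")
    if not r: continue
    m=r[0]["mask"]; q=fit([(p,m)],[P+[0,0,4] for P in PRY],[418,-298,.275]); d=q[0][:2]-MT[:2]
    c,s=np.cos(MT[2]),np.sin(MT[2]); 
    for L in(140,-55):
        e=d+L*np.array([np.cos(q[0][2]),np.sin(q[0][2])]); print("mat frame",L,e@[c,s],e@[-s,c],q)
m=eyes.cut_out(ps,"cover")[0]["mask"]; print("cover",m.sum(),cv2.boundingRect(m.astype(np.uint8)))
for a in(1.2,1.35,1.5,1.65,1.8):
    P=np.array([[55-r*np.cos(a)+t*np.sin(a),y,80+r*np.sin(a)+t*np.cos(a)] for r in(0,110) for y in(-80,80) for t in(0,6)])
    print(a,(mask(ps,[P],BX)*m).sum()/np.maximum(mask(ps,[P],BX),m).sum())
E
```

```text
mat frame 140 97.19456301732755 -0.8303382285403174 (array([ 414.76, -298.45,    0.27]), np.float64(90.18069865527988), np.int64(693))
mat frame -55 -97.80038691951286 0.5730502170071693 (array([ 414.76, -298.45,    0.27]), np.float64(90.18069865527988), np.int64(693))
mat frame 140 1251.082328322799 69.04891704478443 (array([1541.55,   20.97,    0.78]), np.float64(664.0000000000001), np.int64(664))
mat frame -55 1080.1897446118971 -24.869796919006895 (array([1541.55,   20.97,    0.78]), np.float64(664.0000000000001), np.int64(664))
cover 861 (296, 143, 29, 54)
1.2 0.29866027118984445
1.35 0.49670861605977107
1.5 0.738902291428061
1.65 0.8753085478284253
1.8 0.6888061866940189
```

The tool lies centred on the mat (tip at +97 mm, butt at −98 mm, about 0 across). The cover is at about 1.65 rad. Handing in.

```bash
python3 -c "
from cell import env
print(env.job_done())"
```

```text
the job is handed in; nothing more can be done
None
```

The job is handed in: the cover was levered open with the tool to about 1.65 rad (past upright), and the tool lies released, flat and centred on the mat; the hand-in gave no verdict, and I did not re-measure the bystanders at the end.

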